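Click the storage tub's lid shut all round

ROBOT

A 7-joint arm with a two-finger parallel gripper is mounted at the origin on the work surface. World frame = base frame: x ahead of the robot, y to its left, z up, the work surface at z = 0. Lengths are in mm, angles in rad, forces in N, time in s.
With the tool pointing down it reaches from about 400 to 850 mm from the base axis. Payload 4.5 kg.
Tool frame: the origin (TCP) lies between the finger pads; the fingertips stand 25 mm ahead of it and the grasp point (between the pads) lies 6 mm ahead of it (bot.tcp_to_tips is the distance from the TCP to the fingertips, in mm); y points along the fingers, z is the direction in which the jaws open and shut, and the axes are right-handed (so a half turn about y gives the same grasp; the last joint's range is limited). The gripper opens to 88 mm and grips with 3 to 60 N. Pads are 18 mm wide; open, the fingers measure 123 mm over their backs; the gripper's body (75 mm by 187 mm) begins 45 mm behind the grasp point.
Start: joints at [-1.19, 0.689, -0.195, 1.565, 0.157, 0.902, -0.215], TCP at [212.412, 587.82, 263.743] pointing down, gripper open.
Joint ranges: [-3.01, 3.01], [-0.46, 2.08], [-1.47, 1.51], [0.13, 2.56], [-1, 4.14], [0.04, 2.09], [-2.66, 2.66]. Speed limits (rad/s): [2.57, 2.57, 3.14, 3.14, 3.14, 3.14, 3.14].

INTERFACE

Orientations are given as a unit quaternion [w, x, y, z].
In Python, from workcell import status, cams, workorder, bot gives the robot as it stands.
- The arm moves only by the tool send_rows, never from a script. Its argument "rows" is a list of rows, each an object with "slide": the shift along the tool's x, y, z in m, a list of three; "angular": the turn, a rotation vector about the tool's x, y, z in rad, a list of three; "gripper": the gripper command: -1 is fully open, 1 is shut, values between are in proportion. A call has 1 to 20 rows; each row shifts and turns the pose as measured when the row begins, along the tool's axes as they then stand; what a row does not reach is not made up. A row lasts 1/12 s, in which the tool goes at most 41.7 mm and 7.16 degrees, less where a joint would pass 70% of its speed; a pose out of reach is approached as far as the arm can. A call is refused whole if a number of a shift passes 0.0417 or a number of a turn 0.125, either way. A call with a gripper value outside its range is refused whole. The fingers move at their own pace and stop on an object; "force" is the grip in N (left out, the last holds). Time passes only in rows, so rows that do not move let the fingers close. It gives the time, the measured TCP pose, the force and the opening at its end, in the units of the state.
- status.get_obs(): the state, without advancing time (a new reading comes with each control period).
- cams.camera(name): name is "scene" or "top" or "wrist"; returns the picture (400x640x3 uint8, blue, green, red); there is no depth.
- cams.camera_info(name): a dict with "camera_matrix" (3x3 intrinsics, pixels), "cam_to_world" (4x4, takes a point from camera to world coordinates). Camera axes: x right, y down, z forward; pixel columns grow to the right and rows downward; lengths in mm; the calibration is good to about 2 mm. A picture is of the moment at which its call begins: read the wrist's pose just before it. camera_info takes no time and is no camera call; for the wrist camera it gives the pose at the moment of the call.
- workorder.sign_off(): hands the job in, once; it reports no verdict.
The state is a dict: "t": time; "joints": joint angles; "joint_velocities": joint speeds; "joint_efforts": joint torques, N m; "position": TCP position; "tcp_rot": TCP orientation; "wrist_force": force on the tool from outside, world axes, zero at the start; "moment": the same for the moment, N m; "finger_gap": finger opening in mm.
Only numpy, scipy, OpenCV 4.12 (cv2) and the standard library are available. Lean on these libraries where they do the work, as an engineer would, in place of code of your own. Each camera call takes 0.05 s, during which the arm holds its last target. There are 200 camera calls.

TASK

The lid on the white storage tub is only partly clipped on. Press down with the fingertips around its blue rim, section by section, until every section has clicked shut; leave the tub standing where it is, neither lifted nor pushed about, and do not disturb the jar, bowl and weight around it.

Things in the scene. Friction and masses are not known exactly. Their poses are not given: they have to be found in the camera images.
- tub: Loose white plastic tub, 0.7 to 1 kg, 148 mm across. Origin: centre of its underside, z up. White lid panel inside the rim: fixed, recessed, top 116 mm above the underside, out to 58 mm from the axis. Around it a blue rim of six separate 60-degree sections, 0 to 5 counterclockwise from above; the middle of section k lies at 60*k degrees from the tub's x axis. Wire bail hangs on its +x side, below 90 mm.
- sec0 (a joint): Rim section 0, slides straight down: 0 = open (top 128 mm above the tub's underside, an orange line shows below it), 0.008 m = shut (top at 120 mm, line covered). Resists with about 8 N at first, past half travel it snaps down and stays; let go earlier, it springs back up. At the start it is already shut.
- sec0_press (a point): Middle of the top face of rim section 0, 69 mm from the tub's axis, moves with it. The face is 18 mm wide radially (60 to 78 mm from the axis), about 65 mm long; a small lip on its outer edge.
- sec1 (a joint): Rim section 1, slides straight down: 0 = open (top 128 mm above the tub's underside, an orange line shows below it), 0.008 m = shut (top at 120 mm, line covered). Resists with about 8 N at first, past half travel it snaps down and stays; let go earlier, it springs back up. At the start it is open.
- sec1_press (a point): Middle of the top face of rim section 1, 69 mm from the tub's axis, moves with it. The face is 18 mm wide radially (60 to 78 mm from the axis), about 65 mm long; a small lip on its outer edge.
- sec2 (a joint): Rim section 2, slides straight down: 0 = open (top 128 mm above the tub's underside, an orange line shows below it), 0.008 m = shut (top at 120 mm, line covered). Resists with about 8 N at first, past half travel it snaps down and stays; let go earlier, it springs back up. At the start it is open or shut.
- sec2_press (a point): Middle of the top face of rim section 2, 69 mm from the tub's axis, moves with it. The face is 18 mm wide radially (60 to 78 mm from the axis), about 65 mm long; a small lip on its outer edge.
- sec3 (a joint): Rim section 3, slides straight down: 0 = open (top 128 mm above the tub's underside, an orange line shows below it), 0.008 m = shut (top at 120 mm, line covered). Resists with about 8 N at first, past half travel it snaps down and stays; let go earlier, it springs back up. At the start it is already shut.
- sec3_press (a point): Middle of the top face of rim section 3, 69 mm from the tub's axis, moves with it. The face is 18 mm wide radially (60 to 78 mm from the axis), about 65 mm long; a small lip on its outer edge.
- sec4 (a joint): Rim section 4, slides straight down: 0 = open (top 128 mm above the tub's underside, an orange line shows below it), 0.008 m = shut (top at 120 mm, line covered). Resists with about 8 N at first, past half travel it snaps down and stays; let go earlier, it springs back up. At the start it is open.
- sec4_press (a point): Middle of the top face of rim section 4, 69 mm from the tub's axis, moves with it. The face is 18 mm wide radially (60 to 78 mm from the axis), about 65 mm long; a small lip on its outer edge.
- sec5 (a joint): Rim section 5, slides straight down: 0 = open (top 128 mm above the tub's underside, an orange line shows below it), 0.008 m = shut (top at 120 mm, line covered). Resists with about 8 N at first, past half travel it snaps down and stays; let go earlier, it springs back up. At the start it is open or shut.
- sec5_press (a point): Middle of the top face of rim section 5, 69 mm from the tub's axis, moves with it. The face is 18 mm wide radially (60 to 78 mm from the axis), about 65 mm long; a small lip on its outer edge.
- jar: Bystander: amber glass jar with a black cap, 52 mm across, 85 mm tall, loose; origin at the centre of its underside.
- bowl: Bystander: white ceramic bowl, 80 mm across, 40 mm tall, loose; origin at the centre of its underside.
- weight: Bystander: plain brass cylinder weight, 44 mm across, 40 mm tall, loose; origin at the centre of its underside.
There are look-alikes about, which are no part of the job. Of the things that look like the tub, the larger one is meant.

How it is judged (in metres and radians):
At the end, for the whole second after the job is handed in: All six rim sections are down by more than 6.5 mm of their 8 mm travel (clicked shut), the tub stands upright (within 0.04 rad) and at rest within 30 mm of where it started, and the jar, bowl and weight are within 20 mm of where they started (value of joint each of sec0, sec1, sec2, sec3, sec4, sec5 above 0.0065 m and distance of each of jar, bowl, weight from where it was at the start of the episode below 0.02 m and distance of tub from where it was at the start of the episode below 0.03 m and angle between tub's own z axis and vertical below 0.04 rad and linear speed of tub below 0.02 m/s); the robot touches nothing.
It fails at once if the tub is lifted more than 12 mm off the bench (height (world z) of tub above 0.012 m).
It fails at once if the tub is pushed or carried more than 30 mm away (distance of tub from where it was at the start of the episode above 0.03 m).
It fails at once if the tub is tipped more than 0.2 rad (angle between tub's own z axis and vertical above 0.2 rad).
It fails at once if the jar, bowl or weight is moved more than 20 mm (distance of any of jar, bowl, weight from where it was at the start of the episode above 0.02 m).
It also fails if it takes over 45 s, if anything falls off the work surface, if the arm or the gripper's body presses on something with over 40 N, if the wrist force passes 120 N, or if a joint passes its speed limit or range.

## Working session

There is one attempt and no reset: what is moved stays moved. The work goes in short steps, Python scripts to look and compute and a tool call to move; the robot and the scene stay as the last step left them, time stands still between calls to the robot, and variables do not carry over. Pictures are saved under pics/ and viewed, about 8 in all and at most 12, crops included, and the job is handed in when it is done.

Besides the shell and the picture viewer there is one more tool, called after ">>>" as name(argument=value, ...) on one line, values as JSON. send_rows: Moves the arm, as the interface text tells. Its arguments: {"type":"object","properties":{"rows":{"type":"array","items":{"type":"object","properties":{"slide":{"type":"array","items":{"type":"number"}},"angular":{"type":"array","items":{"type":"number"}},"gripper":{"type":"number"}}}},"force":{"type":"number"}},"required":["rows"]}

```bash
mkdir -p pics; ls; python3 - <<'E'
from workcell import status,cams,bot
import cv2,numpy as np
print(status.get_obs(), bot.tcp_to_tips)
for n in ("scene","top"):
    cv2.imwrite(f"pics/{n}0.png",cams.camera(n)); print(n,cams.camera_info(n))
E
```

```text
pics
{'t': 0.0, 'joints': array([-1.19018202,  0.68999137, -0.19450456,  1.56632156,  0.15731448,
        0.90251215, -0.21513325]), 'joint_velocities': array([-5.71993428e-04,  8.12481652e-04,  1.06718590e-03,  4.97218070e-04,
       -7.70457025e-04, -6.40778637e-04,  4.12986823e-05]), 'joint_efforts': array([-1.23022764e-03, -5.27554929e+01, -1.26734812e+00, -1.53422195e+01,
       -5.26327011e-02,  6.41997642e-03,  1.78519776e-04]), 'position': array([212.29424185, 587.22261107, 262.91113895]), 'tcp_rot': array([-0.69585703,  0.69715255, -0.12204552,  0.12192704]), 'wrist_force': array([-0.06220219,  0.17342995, -0.34462635]), 'moment': array([ 0.01822541,  0.00542618, -0.02062792]), 'finger_gap': 87.7654035274786} 25.0
scene {'camera_matrix': array([[437.87676742,   0.        , 312.31235422],
       [  0.        , 437.87676742, 200.88915534],
       [  0.        ,   0.        ,   1.        ]]), 'cam_to_world': array([[-4.58144735e-02,  6.68363255e-01, -7.42422786e-01,
         1.34078391e+03],
       [ 9.98864977e-01,  2.09558438e-02, -4.27739525e-02,
         8.66821371e+01],
       [-1.30304422e-02, -7.43539785e-01, -6.68564728e-01,
         8.29678871e+02],
       [ 0.00000000e+00,  0.00000000e+00,  0.00000000e+00,
         1.00000000e+00]])}
top {'camera_matrix': array([[443.70757827,   0.        , 329.75349954],
       [  0.        , 443.70757827, 197.62997669],
       [  0.        ,   0.        ,   1.        ]]), 'cam_to_world': array([[ 1.24881803e-02, -9.90183942e-01,  1.39211369e-01,
         4.19257754e+02],
       [-9.99917303e-01, -1.27941034e-02, -1.30282574e-03,
         6.05576808e+01],
       [ 3.07112178e-03, -1.39183587e-01, -9.90261833e-01,
         1.04703098e+03],
       [ 0.00000000e+00,  0.00000000e+00,  0.00000000e+00,
         1.00000000e+00]])}
```

View pics/scene0.png

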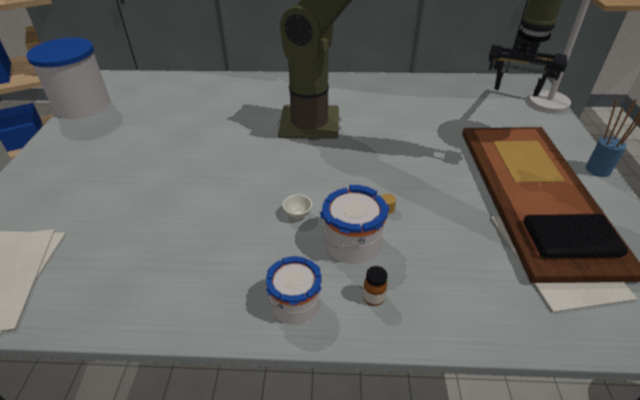

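View pics/top0.png

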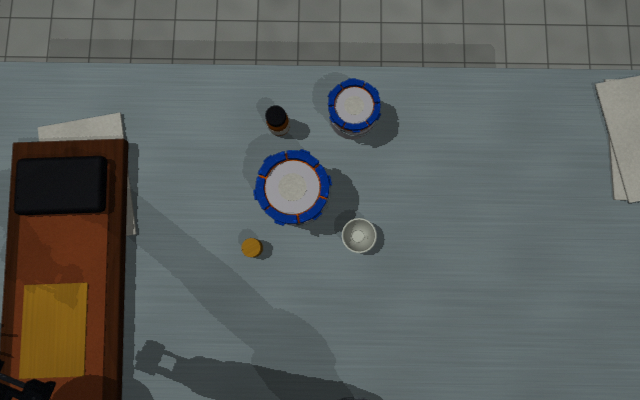

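The meant tub is the larger one: top view at about (292,187), scene view at about (355,222). The small tub at top (354,105) is the decoy. In the top view the jar is at (277,120), the bowl at (359,236) and the weight at (251,247).

```bash
cat > h.py <<'E'
from workcell import status,cams,workorder,bot
import cv2,numpy as np
def ray(info,px,z):
    K=info["camera_matrix"];T=info["cam_to_world"]
    d=T[:3,:3]@np.linalg.solve(K,[px[0],px[1],1.]);o=T[:3,3]
    return o+d*(z-o[2])/d[2]
def proj(info,P):
    T=np.linalg.inv(info["cam_to_world"]);c=T[:3,:3]@np.array(P,float)+T[:3,3];u=info["camera_matrix"]@c
    return u[:2]/u[2]
def blue(im):
    h=cv2.cvtColor(im,cv2.COLOR_BGR2HSV); return cv2.inRange(h,(105,130,40),(130,255,255))
def centre(im,info,guess,z,r=60):
    m=blue(im);w=np.zeros_like(m);cv2.circle(w,tuple(int(v) for v in guess),r,255,-1);m&=w
    pts=np.argwhere(m>0)[:,::-1]
    hull=cv2.convexHull(pts.astype(np.int32))
    W=np.array([ray(info,p[0],z)[:2] for p in hull]).astype(np.float32)
    (c,rr)=cv2.minEnclosingCircle(W); return np.array(c),rr
E
python3 - <<'E'
from h import *
it=cams.camera_info("top");im=cv2.imread("pics/top0.png")
for z in (120,128): print("top",z,centre(im,it,(292,187),z,48))
isc=cams.camera_info("scene");s=cv2.imread("pics/scene0.png")
for z in (120,128):print("scene",z,centre(s,isc,(355,208),z,40))
for n,p,z in(("jar",(277,119),85),("bowl",(359,236),40),("weight",(251,246),40),("decoy",(354,105),100)):print(n,ray(it,p,z))
a=cv2.resize(im[140:235,245:340],(500,500),interpolation=cv2.INTER_CUBIC)
b=cv2.resize(s[180:265,310:400],(529,500),interpolation=cv2.INTER_CUBIC)
cv2.imwrite("pics/crop0.png",cv2.resize(np.hstack([a,b]),(798,388)))
E
```

```text
top 120 (array([572.51715088, 138.76303101]), 84.4356460571289)
top 128 (array([571.19476318, 138.08802795]), 83.70690155029297)
scene 120 (array([572.78796387, 140.84518433]), 84.51266479492188)
scene 128 (array([581.4453125 , 140.23461914]), 83.55995178222656)
jar [731.18151596 179.91704294  85.        ]
bowl [473.93316431  -8.09646386  40.        ]
weight [448.33974755 235.51772544  40.        ]
decoy [760.81426026   8.06150903 100.        ]
```

View pics/crop0.png

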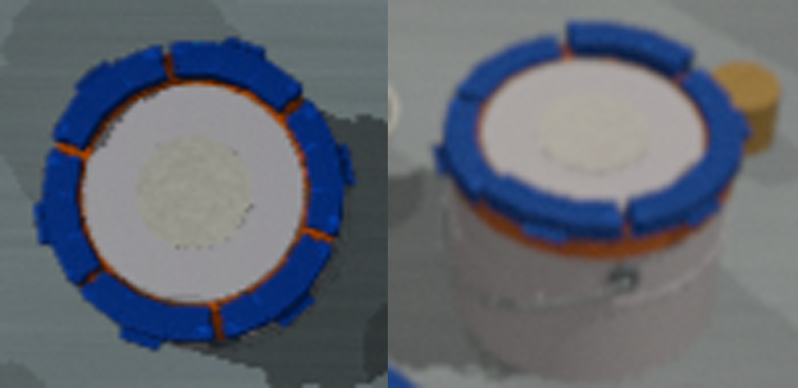

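Section gaps sit at about 11°+60k in world axes, so the section middles are at about 41°+60k. I'll press all six, which makes the numbering irrelevant. The fingers will be closed and the orientation kept constant.

```bash
cat >> h.py <<'E'
from scipy.spatial.transform import Rotation as R
C=np.array([572.,139.5])
def sec(a,r=68): return C+r*np.array([np.cos(np.radians(a)),np.sin(np.radians(a))])
def tool(d):
    q=status.get_obs()["tcp_rot"]; return R.from_quat(np.r_[q[1:],q[0]]).inv().apply(d)
E
python3 - <<'E'
from h import *
o=status.get_obs();q=o["tcp_rot"];print(np.round(R.from_quat(np.r_[q[1:],q[0]]).as_matrix(),3))
im=cv2.imread("pics/top0.png");it=cams.camera_info("top")
# gap angles: orange pixels near r 62..78
h=cv2.cvtColor(im,cv2.COLOR_BGR2HSV)
m=cv2.inRange(h,(3,120,60),(18,255,255));A=[]
for y,x in np.argwhere(m>0):
    p=ray(it,(x,y),120)[:2]-C
    if 64<np.hypot(*p)<77:A.append(np.degrees(np.arctan2(p[1],p[0])))
print(np.round(np.sort(A)))
p=o["position"]
for a in (101,41,341,281,221,161):
    t=np.r_[sec(a),175];print(a,np.round(t,1),np.round(tool(t-p),1));p=t
E
```

```text
[[ 0.94  -0.     0.34 ]
 [-0.34  -0.002  0.94 ]
 [ 0.    -1.    -0.002]]
[-170. -169. -169. -169. -169. -168. -168. -168. -168. -110. -110. -109.
 -109. -108. -108. -108. -108. -107. -107. -107.  -49.  -48.  -48.  -48.
  -47.  -47.  -46.   12.   12.   12.   13.   70.   70.   71.   71.   71.
   72.   72.   72.   73.   73.   73.  131.  132.]
101 [559.  206.3 175. ] [ 455.5   88.5 -240.4]
41 [623.3 184.1 175. ] [68.  0.  1.]
341 [636.3 117.4 175. ] [ 34.9   0.1 -58.4]
281 [585.   72.7 175. ] [-33.1   0.1 -59.4]
221 [520.7  94.9 175. ] [-68.  -0.  -1.]
161 [507.7 161.6 175. ] [-34.9  -0.1  58.4]
```

>>> send_rows(rows=[{"slide": [0.03,0,-0.016],"angular": [0,0,0],"gripper": 1},{"slide": [0.03,0,-0.016],"angular": [0,0,0],"gripper": 1},{"slide": [0.03,0,-0.016],"angular": [0,0,0],"gripper": 1},{"slide": [0.03,0,-0.016],"angular": [0,0,0],"gripper": 1},{"slide": [0.03,0,-0.016],"angular": [0,0,0],"gripper": 1},{"slide": [0.03,0,-0.016],"angular": [0,0,0],"gripper": 1},{"slide": [0.03,0,-0.016],"angular": [0,0,0],"gripper": 1},{"slide": [0.03,0,-0.016],"angular": [0,0,0],"gripper": 1},{"slide": [0.03,0,-0.016],"angular": [0,0,0],"gripper": 1},{"slide": [0.03,0,-0.016],"angular": [0,0,0],"gripper": 1},{"slide": [0.03,0,-0.016],"angular": [0,0,0],"gripper": 1},{"slide": [0.03,0,-0.016],"angular": [0,0,0],"gripper": 1},{"slide": [0.03,0,-0.016],"angular": [0,0,0],"gripper": 1},{"slide": [0.03,0,-0.016],"angular": [0,0,0],"gripper": 1},{"slide": [0.03,0,-0.016],"angular": [0,0,0],"gripper": 1},{"slide": [0,0,0],"angular": [0,0,0],"gripper": 1}])

```text
t: 1.43
position: [565.5, 191.8, 253.4]
tcp_rot: [-0.693, 0.701, -0.122, 0.115]
wrist_force: [-0.1, -1.1, -0.1]
finger_gap: 0.8
```

```bash
cat > w.py <<'E'
from h import *
import sys
o=status.get_obs();q=o["tcp_rot"];M=R.from_quat(np.r_[q[1:],q[0]])
t=np.r_[sec(float(sys.argv[1])),float(sys.argv[2])]
print(o["t"],o["position"].round(1),"gap",o["finger_gap"].round(1),"F",o["wrist_force"].round(1),"tilt",M.as_matrix()[:,1].round(3),"go",tool(t-o["position"]).round(1))
E
python3 w.py 101 175; python3 - <<'E'
from h import *
cv2.imwrite("pics/wr0.png",cams.camera("wrist"))
E
```

```text
Traceback (most recent call last):
  File "w.py", line 5, in <module>
    print(o["t"],o["position"].round(1),"gap",o["finger_gap"].round(1),"F",o["wrist_force"].round(1),"tilt",M.as_matrix()[:,1].round(3),"go",tool(t-o["position"]).round(1))
                                              ^^^^^^^^^^^^^^^^^^^^^
AttributeError: 'float' object has no attribute 'round'
```

```bash
sed -i 's/o\["finger_gap"\].round(1)/round(o["finger_gap"],1)/' w.py; python3 w.py 101 175
```

```text
1.4833 [563.  194.9 253.3] gap 0.3 F [-0.1  0.3 -0.4] tilt [-0.015 -0.007 -1.   ] go [-6.6 78.3 10.3]
```

View pics/wr0.png

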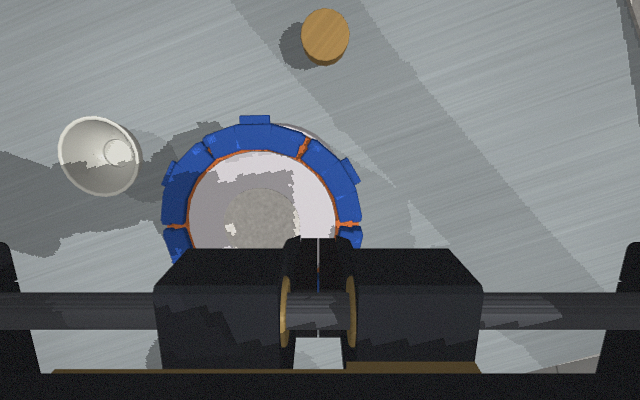

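The wrist view shows the tub with the closed fingers over its far rim. The weight is at (325,35) and the bowl at (98,155), both clear. I'll descend to hover over the first section.

>>> send_rows(rows=[{"slide": [-0.006,0.035,0.01],"angular": [0,0,0],"gripper": 1},{"slide": [0,0.035,0],"angular": [0,0,0],"gripper": 1},{"slide": [0,0,0],"angular": [0,0,0],"gripper": 1},{"slide": [0,0,0],"angular": [0,0,0],"gripper": 1}])

```text
t: 1.82
position: [559.2, 209.1, 182.6]
tcp_rot: [-0.696, 0.699, -0.122, 0.113]
wrist_force: [0.6, 0.4, -0.3]
finger_gap: 0.3
```

```bash
python3 w.py 101 155
```

```text
1.8167 [559.2 209.1 182.6] gap 0.3 F [ 0.6  0.4 -0.3] tilt [-0.013 -0.002 -1.   ] go [ 1.  27.6 -2.6]
```

>>> send_rows(rows=[{"slide": [0,0.02,-0.003],"angular": [0,0,0],"gripper": 1},{"slide": [0,0.008,0],"angular": [0,0,0],"gripper": 1},{"slide": [0,0.003,0],"angular": [0,0,0],"gripper": 1},{"slide": [0,0.003,0],"angular": [0,0,0],"gripper": 1},{"slide": [0,0.003,0],"angular": [0,0,0],"gripper": 1}])

```text
t: 2.23
position: [558.7, 211.4, 151.1]
tcp_rot: [0.698, -0.697, 0.119, -0.113]
wrist_force: [0.2, -0.4, -0.2]
finger_gap: 0.2
```

```bash
python3 w.py 101 145
```

```text
2.2333 [558.7 211.4 151.1] gap 0.2 F [ 0.2 -0.4 -0.2] tilt [-0.007  0.003 -1.   ] go [ 2.   6.1 -4.7]
```

>>> send_rows(rows=[{"slide": [0.002,0.002,-0.005],"angular": [0,0,0],"gripper": 1},{"slide": [0,0.003,0],"angular": [0,0,0],"gripper": 1},{"slide": [0,0.003,0],"angular": [0,0,0],"gripper": 1}])

```text
t: 2.48
position: [560.3, 206.7, 145.0]
tcp_rot: [0.699, -0.696, 0.117, -0.115]
wrist_force: [-3.9, 5.1, 19.2]
finger_gap: 0.5
```

```bash
python3 w.py 101 145
```

```text
2.4833 [560.3 206.7 145. ] gap 0.5 F [-3.9  5.1 19.2] tilt [-0.003  0.005 -1.   ] go [-1.   0.  -0.9]
```

Contact at the shut height with 19 N, so this section is down. Next is the 41° section.

>>> send_rows(rows=[{"slide": [0,-0.018,0],"angular": [0,0,0],"gripper": 1},{"slide": [0.034,0,0],"angular": [0,0,0],"gripper": 1},{"slide": [0.034,0,0],"angular": [0,0,0],"gripper": 1},{"slide": [0,0,0],"angular": [0,0,0],"gripper": 1},{"slide": [0,0,0],"angular": [0,0,0],"gripper": 1}])

```text
t: 2.9
position: [625.7, 185.0, 163.7]
tcp_rot: [0.7, -0.696, 0.117, -0.113]
wrist_force: [-0.1, 0.7, -0.8]
finger_gap: 0.4
```

```bash
python3 w.py 41 153
```

```text
2.9 [625.7 185.  163.7] gap 0.4 F [-0.1  0.7 -0.8] tilt [-0.004  0.006 -1.   ] go [-1.9 10.7 -1.7]
```

>>> send_rows(rows=[{"slide": [-0.002,0.008,-0.002],"angular": [0,0,0],"gripper": 1},{"slide": [0,0.004,0],"angular": [0,0,0],"gripper": 1},{"slide": [0,0.003,0],"angular": [0,0,0],"gripper": 1},{"slide": [0,0.003,0],"angular": [0,0,0],"gripper": 1}])

```text
t: 3.23
position: [621.8, 184.1, 145.0]
tcp_rot: [0.7, -0.696, 0.116, -0.113]
wrist_force: [1.6, 1.7, 17.0]
finger_gap: 0.7
```

```bash
python3 w.py 41 145
```

```text
3.2333 [621.8 184.1 145. ] gap 0.7 F [ 1.6  1.7 17. ] tilt [-0.003  0.006 -1.   ] go [1.4 0.  0.5]
```

>>> send_rows(rows=[{"slide": [0,-0.018,0],"angular": [0,0,0],"gripper": 1},{"slide": [0.018,0,-0.029],"angular": [0,0,0],"gripper": 1},{"slide": [0.018,0,-0.029],"angular": [0,0,0],"gripper": 1},{"slide": [0,0,0],"angular": [0,0,0],"gripper": 1},{"slide": [0,0,0],"angular": [0,0,0],"gripper": 1}])

```text
t: 3.65
position: [633.2, 121.7, 160.0]
tcp_rot: [0.701, -0.696, 0.115, -0.107]
wrist_force: [-0.3, 1.1, -0.5]
finger_gap: 0.6
```

```bash
python3 w.py 341 145
```

```text
3.65 [633.2 121.7 160. ] gap 0.6 F [-0.3  1.1 -0.5] tilt [-0.01   0.009 -1.   ] go [ 4.4 14.9 -3.3]
```

>>> send_rows(rows=[{"slide": [0.004,0.004,-0.003],"angular": [0,0,0],"gripper": 1},{"slide": [0,0.004,0],"angular": [0,0,0],"gripper": 1},{"slide": [0,0.003,0],"angular": [0,0,0],"gripper": 1},{"slide": [0,0.003,0],"angular": [0,0,0],"gripper": 1},{"slide": [0,0.002,0],"angular": [0,0,0],"gripper": 1}])

```text
t: 4.07
position: [636.4, 119.0, 144.7]
tcp_rot: [0.701, -0.696, 0.113, -0.107]
wrist_force: [-5.4, -4.9, 31.1]
finger_gap: 0.3
```

```bash
python3 w.py 341 145
```

```text
4.0667 [636.4 119.  144.7] gap 0.3 F [-5.4 -4.9 31.1] tilt [-0.007  0.007 -1.   ] go [ 0.4 -0.3 -1.6]
```

Shut height again, at 31 N. Next is 281°.

>>> send_rows(rows=[{"slide": [0,-0.018,0],"angular": [0,0,0],"gripper": 1},{"slide": [-0.017,0,-0.03],"angular": [0,0,0],"gripper": 1},{"slide": [-0.017,0,-0.03],"angular": [0,0,0],"gripper": 1},{"slide": [0,0,0],"angular": [0,0,0],"gripper": 1},{"slide": [0,0,0],"angular": [0,0,0],"gripper": 1}])

```text
t: 4.48
position: [582.7, 78.6, 162.4]
tcp_rot: [0.703, -0.695, 0.111, -0.104]
wrist_force: [0.3, 0.8, 0.4]
finger_gap: 0.5
```

```bash
python3 w.py 281 145
```

```text
4.4833 [582.7  78.6 162.4] gap 0.5 F [0.3 0.8 0.4] tilt [-0.008  0.013 -1.   ] go [ 4.1 17.3 -5.1]
```

>>> send_rows(rows=[{"slide": [0.004,0.006,-0.005],"angular": [0,0,0],"gripper": 1},{"slide": [0,0.004,0],"angular": [0,0,0],"gripper": 1},{"slide": [0,0.003,0],"angular": [0,0,0],"gripper": 1},{"slide": [0,0.003,0],"angular": [0,0,0],"gripper": 1},{"slide": [0,0.002,0],"angular": [0,0,0],"gripper": 1}])

```text
t: 4.9
position: [587.0, 75.5, 144.6]
tcp_rot: [0.703, -0.695, 0.109, -0.103]
wrist_force: [-11.6, -5.2, 40.7]
finger_gap: 0.4
```

```bash
python3 w.py 281 145
```

```text
4.9 [587.   75.5 144.6] gap 0.4 F [-11.6  -5.2  40.7] tilt [-0.006  0.013 -1.   ] go [-1.1 -0.4 -3.3]
```

Down at shut height. The force reached 40 N, so the next press will be gentler. Next is 221°.

>>> send_rows(rows=[{"slide": [0,-0.018,0],"angular": [0,0,0],"gripper": 1},{"slide": [-0.034,0,0],"angular": [0,0,0],"gripper": 1},{"slide": [-0.034,0,0],"angular": [0,0,0],"gripper": 1},{"slide": [0,0,0],"angular": [0,0,0],"gripper": 1},{"slide": [0,0,0],"angular": [0,0,0],"gripper": 1}])

```text
t: 5.32
position: [523.9, 99.1, 163.6]
tcp_rot: [0.705, -0.693, 0.107, -0.105]
wrist_force: [0.8, -1.2, 0.1]
finger_gap: 0.2
```

```bash
python3 w.py 221 145
```

```text
5.3167 [523.9  99.1 163.6] gap 0.2 F [ 0.8 -1.2  0.1] tilt [-0.001  0.016 -1.   ] go [-1.8 18.6 -5.2]
```

>>> send_rows(rows=[{"slide": [-0.002,0.007,-0.005],"angular": [0,0,0],"gripper": 1},{"slide": [0,0.004,0],"angular": [0,0,0],"gripper": 1},{"slide": [0,0.003,0],"angular": [0,0,0],"gripper": 1},{"slide": [0,0.003,0],"angular": [0,0,0],"gripper": 1}])

```text
t: 5.65
position: [523.9, 97.2, 145.4]
tcp_rot: [0.706, -0.693, 0.105, -0.105]
wrist_force: [-0.6, 0.3, 0.2]
finger_gap: -0.1
```

```bash
python3 w.py 221 145
```

```text
5.65 [523.9  97.2 145.4] gap -0.1 F [-0.6  0.3  0.2] tilt [ 0.003  0.018 -1.   ] go [-2.4  0.3 -3.2]
```

>>> send_rows(rows=[{"slide": [0,0.0015,0],"angular": [0,0,0],"gripper": 1},{"slide": [0,0.0015,0],"angular": [0,0,0],"gripper": 1}])

```text
t: 5.82
position: [523.9, 97.0, 144.9]
tcp_rot: [0.705, -0.693, 0.106, -0.106]
wrist_force: [-7.0, -0.1, 27.0]
finger_gap: 0.1
```

```bash
python3 w.py 161 145
```

```text
5.8167 [523.9  97.  144.9] gap 0.1 F [-7.  -0.1 27. ] tilt [ 0.002  0.016 -1.   ] go [-34.6   1.   56.9]
```

Solid at 27 N. Last is 161°.

>>> send_rows(rows=[{"slide": [0,-0.018,0],"angular": [0,0,0],"gripper": 1},{"slide": [-0.017,0,0.028],"angular": [0,0,0],"gripper": 1},{"slide": [-0.017,0,0.028],"angular": [0,0,0],"gripper": 1},{"slide": [0,0,0],"angular": [0,0,0],"gripper": 1},{"slide": [0,0,0],"angular": [0,0,0],"gripper": 1}])

```text
t: 6.23
position: [512.4, 160.8, 165.0]
tcp_rot: [0.705, -0.692, 0.107, -0.11]
wrist_force: [-0.1, -0.6, 0.3]
finger_gap: 0.4
```

```bash
python3 w.py 161 145
```

```text
6.2333 [512.4 160.8 165. ] gap 0.4 F [-0.1 -0.6  0.3] tilt [ 0.007  0.017 -1.   ] go [-4.7 20.  -1. ]
```

>>> send_rows(rows=[{"slide": [-0.004,0.008,-0.001],"angular": [0,0,0],"gripper": 1},{"slide": [0,0.004,0],"angular": [0,0,0],"gripper": 1},{"slide": [0,0.003,0],"angular": [0,0,0],"gripper": 1},{"slide": [0,0.003,0],"angular": [0,0,0],"gripper": 1},{"slide": [0,0.002,0],"angular": [0,0,0],"gripper": 1}])

```text
t: 6.65
position: [510.0, 161.2, 144.8]
tcp_rot: [0.705, -0.692, 0.107, -0.111]
wrist_force: [-8.1, -0.3, 36.9]
finger_gap: 0.1
```

```bash
python3 w.py 161 145
```

```text
6.65 [510.  161.2 144.8] gap 0.1 F [-8.1 -0.3 36.9] tilt [ 0.008  0.018 -1.   ] go [-2.4 -0.3 -0.3]
```

>>> send_rows(rows=[{"slide": [0,-0.035,0],"angular": [0,0,0],"gripper": 1},{"slide": [0,-0.035,0],"angular": [0,0,0],"gripper": 1},{"slide": [0,-0.035,0],"angular": [0,0,0],"gripper": 1},{"slide": [-0.03,0,0.035],"angular": [0,0,0],"gripper": 1},{"slide": [-0.03,0,0.035],"angular": [0,0,0],"gripper": 1},{"slide": [-0.03,0,0.035],"angular": [0,0,0],"gripper": 1},{"slide": [-0.03,0,0.035],"angular": [0,0,0],"gripper": 1},{"slide": [-0.03,0,0.035],"angular": [0,0,0],"gripper": 1},{"slide": [-0.03,0,0.035],"angular": [0,0,0],"gripper": 1},{"slide": [-0.03,0,0.035],"angular": [0,0,0],"gripper": 1},{"slide": [-0.03,0,0.035],"angular": [0,0,0],"gripper": 1},{"slide": [0,0,0],"angular": [0,0,0],"gripper": 1},{"slide": [0,0,0],"angular": [0,0,0],"gripper": 1}])

```text
t: 7.73
position: [390.5, 476.1, 253.9]
tcp_rot: [0.703, -0.69, 0.116, -0.124]
wrist_force: [0.6, -0.8, -0.3]
finger_gap: 0.7
```

```bash
python3 - <<'E'
from h import *
im=cams.camera("top");s=cams.camera("scene");cv2.imwrite("pics/top1.png",im);cv2.imwrite("pics/scene1.png",s)
it=cams.camera_info("top")
print(centre(im,it,(292,187),120,48))
# change outside tub
d=cv2.absdiff(im,cv2.imread("pics/top0.png")).max(2)
for n,(x,y) in dict(jar=(277,120),bowl=(359,236),weight=(251,247)).items(): print(n,(d[y-20:y+20,x-20:x+20]>50).sum())
a=cv2.resize(im[140:235,245:340],(500,500),interpolation=cv2.INTER_CUBIC)
b=cv2.resize(s[180:265,310:400],(529,500),interpolation=cv2.INTER_CUBIC)
cv2.imwrite("pics/crop1.png",cv2.resize(np.hstack([a,b]),(798,388)))
E
```

```text
(array([570.86779785, 139.06565857]), 83.53741455078125)
jar 0
bowl 0
weight 0
```

View pics/crop1.png

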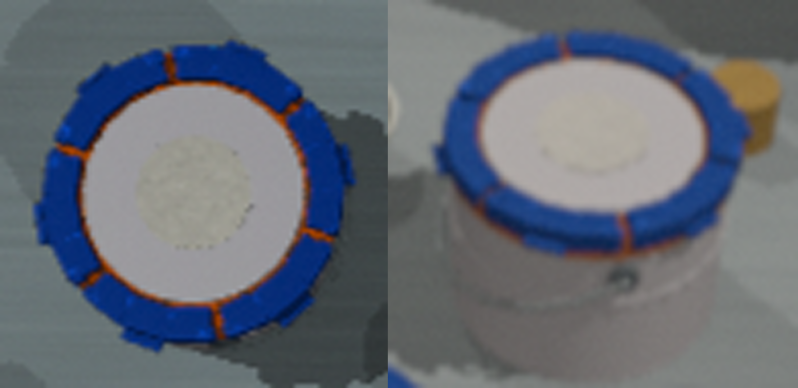

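View pics/top1.png

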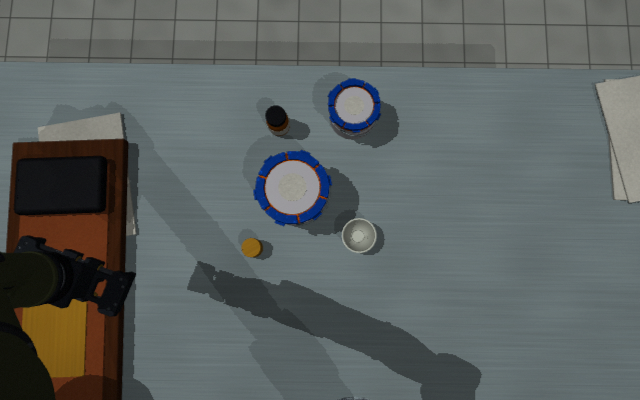

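All the rim tops now look flush. A faint orange trace remains at the front in the scene crop, at about (520,240), so I'll check it enlarged.

```bash
python3 - <<'E'
import cv2,numpy as np
r=[cv2.resize(cv2.imread(f"pics/scene{i}.png")[205:245,315:395],(800,300),interpolation=cv2.INTER_NEAREST) for i in (0,1)]
cv2.imwrite("pics/front.png",np.vstack(r))
E
```

```text
(no output)
```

View pics/front.png

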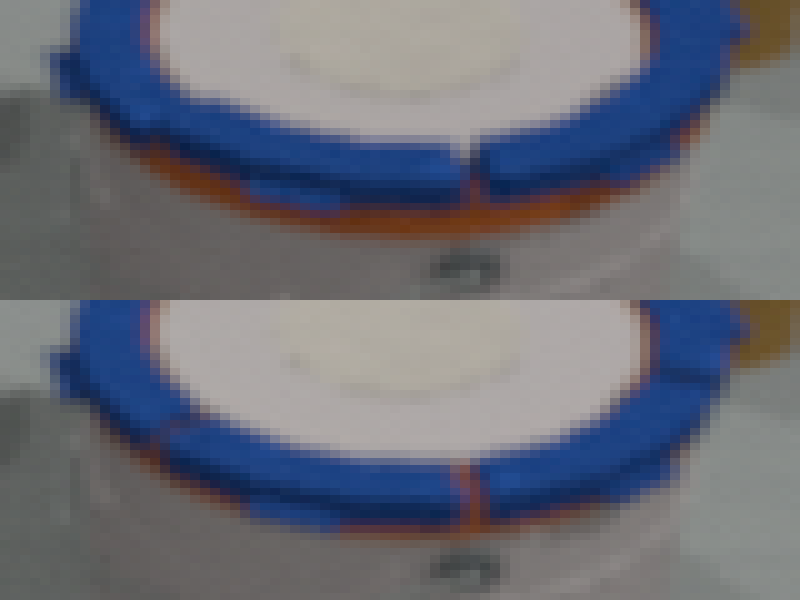

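Both front sections dropped about 2.7 px, and the full 8 mm of travel is about 2.5 px. The remaining orange is a sub-pixel sliver equal on both. Handing in.

```bash
python3 -c "
from workcell import workorder; print(workorder.sign_off())"
```

```text
the job is handed in; nothing more can be done
None
```

I pressed all six rim sections with closed fingertips, backed the arm clear, and handed in at about 7.8 s. No verdict was reported.

- **Rim sections:** every press ended against a solid stop at the shut height of 120 mm, with 17 to 41 N at the wrist. In the last pictures all six tops are flush. The two front sections, which had been open, dropped about 2.7 px, against about 2.5 px expected for the full 8 mm.
- **Tub:** its measured centre changed by less than 2 mm. I judged it upright by eye only.
- **Jar, bowl and weight:** the top view shows no change around any of them.
- **Unsettled points:** a sub-pixel orange sliver still shows under the two front sections. It is equal on both, so I took it as the edge of the line rather than an open section. The 281° press peaked at about 41 N at the fingertips, more than I intended but well under the 120 N wrist limit. I took the 40 N limit to apply only to the arm and gripper body.

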